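# Portion beads through the plunger dispenser

## Task

Using the red scoop and never the fingers on the beads, scoop at least three of the beads from the wooden tray and tip them into the dispenser's hopper while its plunger is home, then stand the scoop upright on the table or in the tray and let go of it. Then pull the plunger's black knob straight up, fully back, so that at least three beads roll into the yellow pot, and finish still holding it there: do not let go. Leave the glue stick, tape roll and paint jar where they stand.

Things in the scene. Friction and masses are not known exactly. Their poses are not given: they have to be found in the camera images.
- scoop: Loose hand scoop, 120 g, red plastic, black handle, standing flat on the table. Origin on its underside; +x is its open front, z up. Floor 2 mm thick, 64 mm wide (58 inside), from x -36 to +56 mm; back wall and side walls (x -36 to +28) 30 mm high, front open. Handle: upright slab at the back centred on x -29, y 0 mm, 14 mm thick (x), 34 mm wide (y), top 100 mm up.
- scoop_grip (a point): Point inside the scoop's handle, x -29, z +78 mm in the scoop's frame, same axes. Grip the handle here from above by its two broad faces, the fingers closing along the scoop's x.
- scoop_lip (a point): Middle of the scoop's front lip, on its underside: x +56, z 0 mm in the scoop's frame, same axes.
- tray: Fixed open wooden tray, 232 (x) x 86 (y) x 34 mm high, walls 6 mm (220 x 74 mm inside), inner floor 6 mm above the table. Origin under its centre, z up. The beads start at x +22 to +82 mm; the -x half is empty, with room to let the scoop down flat.
- tray_end (a point): Middle of the foot of the tray's +x end wall, inside: x +110 mm, at the inner floor; the tray's axes. A scoop pushed flat along the tray's +x, lip first, drives the beads against this wall, where they climb over the lip into it; tilted back some 20 degrees (nose up) it keeps them when lifted.
- dispenser: Fixed bead dispenser: plywood, blue walls, yellow pot, 300 x 124 mm. Origin on the table under its centre; +x is downhill, z up. An open hopper at -x narrows over x -80 to -30 mm (walls 165 mm high) to a channel 52 mm wide (walls 135 mm high) that ends at x +55, 70 mm high, over the pot. A bridge and brass sleeve (top 158 mm high) over the channel at x +15 carry the plunger.
- hopper (a point): Centre of the hopper's open mouth, at rim height 190 mm above the table, x -110, y 0 mm in the dispenser's frame, same axes. Inside x -140 to -78, y -55 to +55 mm; rim level; the floor slopes 22 degrees down to +x, 149 mm high at x -140 and 125 mm at x -80. Beads tipped in roll down to the plunger.
- behind_pin (a point): Point over the channel floor just uphill of the plunger, 118 mm above the table, x -35, y 0 mm in the dispenser's frame: the beads held back by the plunger gather within 60 mm of it.
- pot (a point): Centre of the floor of the yellow pot, 6 mm above the table, x +96 mm in the dispenser's frame. Inside 92 (x) x 94 (y) mm; side walls 70 mm high, far wall 110 mm.
- plunger (a joint): Lift of the sprung plunger (m), straight up: 0 = home, nose in its seat hole in the channel floor; 0.040 = fully back, at its stop. A spring pushes it down, about 5 N at 0 and 11 N at 0.040 with its weight; let go, it drops home. Its 18 mm pin blocks the channel; fully back, the beads roll under it.
- knob (a point): Centre of the top of the plunger's black round knob (moves with it): 30 mm diameter, 36 mm tall, axis vertical, at x +15, y 0 of the dispenser; when home its top is 200 mm, its underside 164 mm above the table. Free for fingers on all sides.
- glue_stick: Bystander: white glue stick standing up, 28 mm diameter, 90 mm tall. Origin under its centre.
- tape_roll: Bystander: roll of clear tape lying flat, 80 mm outside, 20 mm high. Origin under its centre.
- paint_jar: Bystander: small blue paint jar with a lid, 52 mm diameter, 60 mm tall. Origin under its centre.
- bead0: Loose orange polished, slippery bead, a solid ball 24 mm in diameter, 12 g. Its origin turns with it: use bead0_center.
- bead0_center (a point): Centre of the orange bead.
- bead1: Loose blue polished, slippery bead, a solid ball 24 mm in diameter, 12 g. Its origin turns with it: use bead1_center.
- bead1_center (a point): Centre of the blue bead.
- bead2: Loose green polished, slippery bead, a solid ball 24 mm in diameter, 12 g. Its origin turns with it: use bead2_center.
- bead2_center (a point): Centre of the green bead.
- bead3: Loose yellow polished, slippery bead, a solid ball 24 mm in diameter, 12 g. Its origin turns with it: use bead3_center.
- bead3_center (a point): Centre of the yellow bead.
- bead4: Loose white polished, slippery bead, a solid ball 24 mm in diameter, 12 g. Its origin turns with it: use bead4_center.
- bead4_center (a point): Centre of the white bead.
Mind the look-alikes: they are no part of the job. Of the things shaped like the scoop, the red one is meant.

How it is judged:
By the outcome, as a careful person would: the job done as asked, in the order asked, and still so for the second after the job is handed in, while the arm keeps its last pose, push and grip.
It also fails if it takes over 72 s, if anything falls off the work surface, if the arm or the gripper's body presses on something with over 40 N, if the wrist force passes 120 N, or if a joint passes its speed limit or range.

## Robot

A 7-joint arm with a two-finger parallel gripper is mounted at the origin on the work surface. World frame = base frame: x ahead of the robot, y to its left, z up, the work surface at z = 0. Lengths are in m, angles in rad, forces in N, time in s.
With the tool pointing down it reaches from about 0.4 to 0.9 m from the base axis. Payload 5.6 kg.
Tool frame: the origin (TCP) lies between the finger pads; the fingertips stand 11 mm ahead of it and the grasp point (between the pads) lies 8 mm behind it; x points along the fingers, y is the direction in which the jaws open and shut, and the axes are right-handed (so a half turn about x gives the same grasp; the last joint's range is limited). The gripper opens to 92 mm and grips with 3 to 60 N. Pads are 20 mm wide; open, the fingers measure 128 mm over their backs; the gripper's body (75 mm by 189 mm) begins 69 mm behind the grasp point.
Start: joints at [1.074, 0.468, -0.012, 1.603, 0.006, 1.071, -0.056], TCP at [0.285, -0.584, 0.226] pointing down, gripper open.
Joint ranges: [-2.53, 2.53], [-0.31, 2.02], [-1.57, 1.55], [0.28, 2.44], [-1.29, 4.43], [0.15, 1.84], [-2.92, 2.92]. Speed limits (rad/s): [2.57, 2.57, 3.14, 3.14, 3.14, 3.14, 3.14].

## Interface

Orientations are given as a rotation vector (axis times angle).
In Python, from station import ctrl gives the robot as it stands. Calls block until the motion is done:
- ctrl.reach(position, orientation): joint-space move of the TCP to a pose.
- ctrl.movel(position, ori=None, max_speed=0.15, f_stop=None): straight line of the TCP; ori=None keeps the orientation; max_speed is the mean speed in m/s. With f_stop (N) it stops when the force on the tool has changed by that much, and returns True; else False.
- ctrl.set_joints(angles): joint-space move.
- ctrl.grip(opening, strength=None): opening from 0.0 (shut) to 1.0 (fully open); strength is the grip in N (None keeps the last); returns when the fingers have stopped.
- ctrl.dwell(seconds).
- ctrl.ik(position, orientation): joint angles nearest the present ones, or None.
- ctrl.get_image(name): name is "scene" or "top" or "wrist"; returns a dict with "img" (400x640x3 uint8, blue, green, red), "intrinsics" (3x3 intrinsics, pixels), "T" (4x4, takes a point from camera to world coordinates); the wrist camera has in their place "tool_from_camera" (4x4, takes a point from camera to tool coordinates, whose origin is the TCP and whose axes are the tool frame's). Camera axes: x right, y down, z forward; pixel columns grow to the right and rows downward; lengths in m; the calibration is good to about 2 mm. A picture is of the moment at which its call begins: read the wrist's pose just before it. There is no depth.
A pose or a line that the arm cannot do raises ctrl.Unreachable and nothing moves.
- ctrl.sign_off(): hands the job in, once; it reports no verdict.
Readings, each from a call of its own:
- ctrl.current_time(): time.
- ctrl.current_qpos(): joint angles.
- ctrl.current_qvel(): joint speeds.
- ctrl.current_effort(): joint torques, N m.
- ctrl.current_tcp_pos(): TCP position.
- ctrl.current_eef_rot(): TCP orientation.
- ctrl.current_contact_force(): force on the tool from outside, world axes, zero at the start.
- ctrl.current_torque(): the same for the moment, N m.
- ctrl.current_gripper_width(): opening from 0.0 (shut) to 1.0 (fully open).
Only numpy, scipy, OpenCV 4.12 (cv2) and the standard library are available. Lean on these libraries where they do the work, as an engineer would, in place of code of your own. Each camera call takes 0.05 s, during which the arm holds its last target. There are 200 camera calls.

## Working session

There is one attempt and no reset: what is moved stays moved. The work goes in short steps, each a Python script; the robot and the scene stay as the last script left them, time stands still between calls to the robot, and variables do not carry over. Pictures are saved under pics/ and viewed, on a budget of 10 in all, crops included, one or two more only if the job needs it, and the job is handed in when it is done.

```bash
mkdir -p pics; ls; python3 - <<'E'
from station import ctrl
import cv2,numpy as np,pickle
d={}
for n in("scene","top"):
    r=ctrl.get_image(n); d[n]=r; cv2.imwrite(f"pics/{n}0.png",r["img"]); print(n,r["intrinsics"].round(1).tolist(),r["T"].round(3).tolist())
pickle.dump(d,open("cams.pkl","wb"))
print(ctrl.current_eef_rot(),ctrl.current_time())
E
```

```text
pics
scene [[379.4, 0.0, 321.2], [0.0, 379.4, 195.0], [0.0, 0.0, 1.0]] [[0.071, 0.648, -0.758, 1.227], [0.997, -0.054, 0.048, -0.091], [-0.01, -0.76, -0.65, 0.729], [0.0, 0.0, 0.0, 1.0]]
top [[454.5, 0.0, 320.4], [0.0, 454.5, 197.6], [0.0, 0.0, 1.0]] [[-0.177, -0.963, 0.203, 0.318], [-0.984, 0.173, -0.036, -0.037], [-0.001, -0.206, -0.979, 1.245], [0.0, 0.0, 0.0, 1.0]]
[ 1.9696066   0.45626395 -1.97049771] 0.1
```

View pics/top0.png

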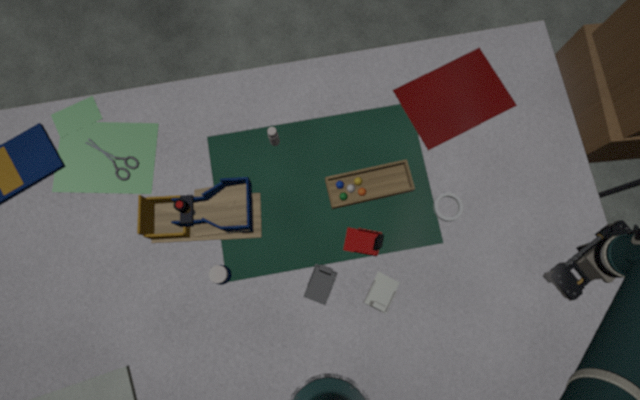

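View pics/scene0.png

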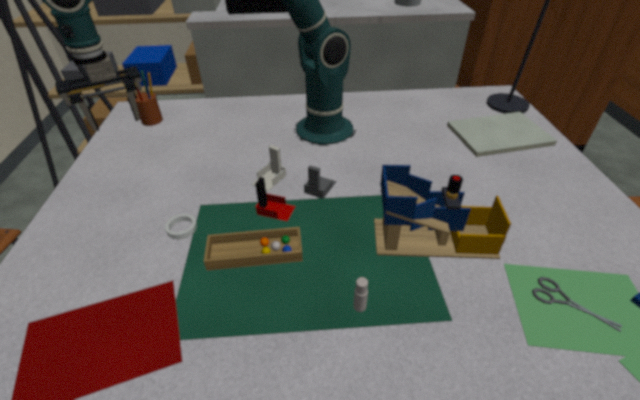

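Candidates shaped like the scoop in the top view are red (363,241), grey (320,284) and white (381,291). I choose the red one. The red sheet at (455,97) shares its colour but is flat. I'll check this in a close crop.

```bash
python3 - <<'E'
import cv2,numpy as np,pickle
d=pickle.load(open("cams.pkl","rb"))
t=d["top"]["img"]
c=lambda im,x,y,w,h,W,H:cv2.resize(im[y:y+h,x:x+w],(W,H),interpolation=cv2.INTER_CUBIC)
a=c(t,315,150,133,110,800*133//266,330*1)
a=cv2.convertScaleAbs(np.hstack([c(t,315,150,133,100,399,300),c(t,130,165,133,100,400,300)]),alpha=1.4)
s=d["scene"]["img"]
b=cv2.convertScaleAbs(np.hstack([c(s,195,175,133,100,399,300),c(s,370,160,140,105,400,300)]),alpha=1.2)
cv2.imwrite("pics/crop1.png",np.vstack([a,b]))
E
```

```text
(no output)
```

View pics/crop1.png

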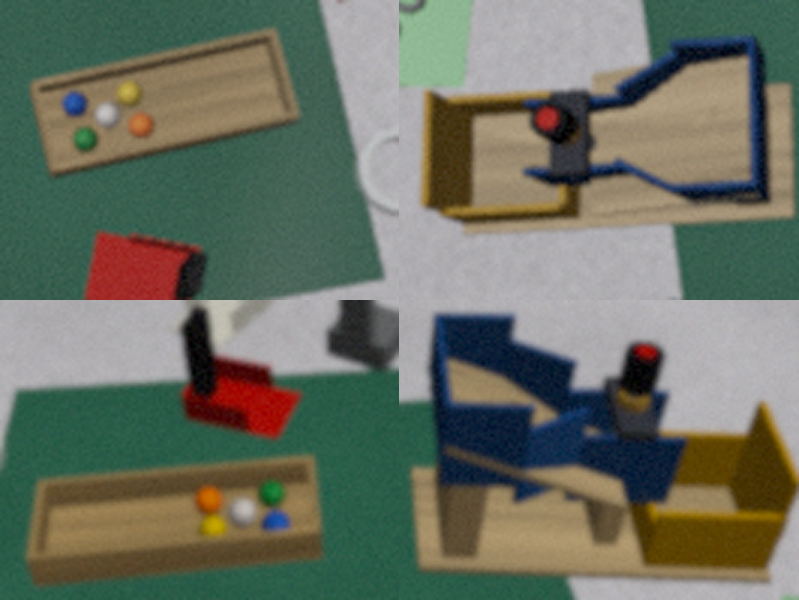

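```bash
cat >h.py <<'E'
import numpy as np,cv2,pickle
def ray(r,uv):
    K,T=r["intrinsics"],r["T"]; d=T[:3,:3]@np.linalg.solve(K,[uv[0],uv[1],1]); return T[:3,3],d
def plane(r,uv,z):
    o,d=ray(r,uv); return o+d*(z-o[2])/d[2]
def proj(r,p):
    q=np.linalg.inv(r["T"])@np.append(p,1); q=r["intrinsics"]@q[:3]; return q[:2]/q[2]
def tri(ra,ua,rb,ub):
    (o,d),(p,e)=ray(ra,ua),ray(rb,ub); s=np.linalg.lstsq(np.c_[d,-e],p-o,rcond=None)[0]
    a,b=o+d*s[0],p+e*s[1]; return (a+b)/2,np.linalg.norm(a-b)
E
python3 - <<'E'
from h import *
d=pickle.load(open("cams.pkl","rb")); t,s=d["top"],d["scene"]
np.set_printoptions(precision=4,suppress=True)
def red(im,x0,x1,y0,y1,sat=130):
    h=cv2.cvtColor(im,cv2.COLOR_BGR2HSV); m=((h[...,0]<6)|(h[...,0]>174))&(h[...,1]>sat)&(h[...,2]>50)
    z=np.zeros_like(m); z[y0:y1,x0:x1]=m[y0:y1,x0:x1]; return z.astype(np.uint8)
def cen(m): M=cv2.moments(m,True); return np.array([M["m10"],M["m01"]])/M["m00"]
kt,ks=cen(red(t["img"],165,200,190,222)),cen(red(s["img"],440,470,165,195))
print("knob",kt,ks,tri(t,kt,s,ks),plane(t,kt,.2),plane(s,ks,.2))
C=lambda x,y:(315+x/3,150+y/3); D=lambda x,y:(130+(x-399)/3.0,165+y/3)
P=[plane(t,C(*c),.034) for c in((32,84),(277,30),(299,118),(53,176))]
print("tray",*P,"ctr",np.mean(P,0)); 
for i in range(4): print(np.linalg.norm(P[i]-P[i-1]),end=' ')
S=lambda x,y:(195+x/3,175+(y-300)/3)
for c in((40,482),(313,458),(322,548),(28,575)): print("tray scene",S(*c),plane(s,S(*c),.034))
H=[plane(t,D(*c),.19) for c in((752,40),(764,195),(676,46),(681,192))]; print("hop",*H)
B=[plane(t,D(*c),.006) for c in((793,217),(465,233),(790,85))]; print("base",*B)
m=red(t["img"],335,390,220,265); c=max(cv2.findContours(m,0,2)[0],key=cv2.contourArea)
print("scoop",cv2.contourArea(c),cv2.boxPoints(cv2.minAreaRect(c)).round(1).tolist(),cv2.approxPolyDP(c,1.5,True)[:,0].tolist())
# handle: dark pixels
g=t["img"].max(2); hm=np.zeros_like(g); hm[222:262,370:392]=(g[222:262,370:392]<45); print("handle",hm.sum(),cv2.boundingRect(hm))
print("\n".join("".join("#" if m[y,x] else("o" if hm[y,x] else ".") for x in range(338,392)) for y in range(222,264)))
ms=red(s["img"],245,305,195,225); print("scene scoop",cv2.approxPolyDP(max(cv2.findContours(ms,0,2)[0],key=cv2.contourArea),1.5,True)[:,0].tolist())
E
```

```text
knob [178.6226 204.1698] [456.1714 177.9429] (array([0.5774, 0.2544, 0.2011]), np.float64(7.948233264936488e-05)) [0.5777 0.2547 0.2   ] [0.5761 0.255  0.2   ]
tray [ 0.6205 -0.1049  0.034 ] [ 0.6311 -0.3368  0.034 ] [ 0.5461 -0.3386  0.034 ] [ 0.5329 -0.1083  0.034 ] ctr [ 0.5826 -0.2221  0.034 ]
0.0876833598407501 0.23209889623838814 0.08502369702210193 0.23066950626468669 tray scene (208.33333333333334, 235.66666666666666) [ 0.5498 -0.334   0.034 ]
tray scene (299.3333333333333, 227.66666666666666) [ 0.5402 -0.1049  0.034 ]
tray scene (302.3333333333333, 257.6666666666667) [ 0.6399 -0.1006  0.034 ]
tray scene (204.33333333333334, 266.6666666666667) [ 0.6488 -0.328   0.034 ]
hop [0.6137 0.0877 0.19  ] [0.4888 0.0964 0.19  ] [0.6195 0.148  0.19  ] [0.5025 0.1598 0.19  ]
base [0.4939 0.0966 0.006 ] [0.5322 0.3925 0.006 ] [0.6163 0.0808 0.006 ]
scoop 679.0 [[343.0, 249.8000030517578], [346.8999938964844, 226.3000030517578], [380.5, 231.89999389648438], [376.6000061035156, 255.39999389648438]] [[347, 229], [344, 244], [345, 250], [368, 254], [377, 253], [377, 250], [373, 249], [374, 23
[... 1812 characters left out ...]
.....
..............................#########...............
......................................................
......................................................
......................................................
......................................................
......................................................
......................................................
......................................................
......................................................
......................................................
scene scoop [[256, 205], [258, 213], [287, 220], [294, 207], [286, 204], [283, 198], [267, 195], [268, 199], [264, 207], [260, 207], [258, 203]]
```

```bash
cat >>h.py <<'E'
from scipy.spatial.transform import Rotation as Ro
def rot(yaw,pitch=0):
    """tool holding scoop with heading yaw, pitch nose-up (rad): tool y = scoop x, tool x = -scoop z"""
    return scoopR(yaw,pitch)@np.array([[0,1,0],[0,0,-1],[-1,0,0]]).astype(float)
def scoopR(yaw,pitch=0): return Ro.from_euler("ZY",[yaw,-pitch]).as_matrix()
def rv(R): return Ro.from_matrix(R).as_rotvec()
E
python3 - <<'E'
from h import *
from station import ctrl
np.set_printoptions(precision=4,suppress=True)
d=pickle.load(open("cams.pkl","rb")); t,s=d["top"],d["scene"]
a,b=plane(t,(346.7,228.5),.002),plane(t,(343.6,250.2),.002); print("lip",a,b,np.linalg.norm(a-b))
h0,h1=plane(t,(381.5,235),.1),plane(t,(376,248.5),.1); print("handle",h0,h1,np.linalg.norm(h0-h1))
lip=(a+b)/2; hc=(h0+h1)/2; v=lip-hc; yaw=np.arctan2(v[1],v[0]); print(np.linalg.norm(v[:2]),np.degrees(yaw))
print(np.degrees(np.arctan2(*(a-b)[1::-1]))+90)
A=rot(yaw); print(A,np.linalg.det(A))
ks={"above":((*hc[:2],.26),A),"grasp":((*hc[:2],.07),A)}
for y in(80,82):
  for p in(-40,-50,-60,-70): ks[f"tip{y}{p}"]=((.56,.12,.31),rot(np.radians(y),np.radians(p)))
ks["scoop"]=((.58,-.2,.085),rot(np.radians(93),np.radians(25)))
ks["knob"]=((.577,.2545,.23),rot(np.radians(82)));ks["knob2"]=((.577,.2545,.23),rot(np.radians(-10)))
for k,(p,R) in ks.items(): q=ctrl.ik(np.array(p),rv(R)); print(k,q)
p=np.array([*(hc[:2]),.26]); ctrl.reach(p,rv(A)); ctrl.grip(1.0)
pp,po=ctrl.current_tcp_pos(),ctrl.current_eef_rot(); r=ctrl.get_image("wrist"); cv2.imwrite("pics/w1.png",r["img"])
M=np.eye(4);M[:3,:3]=Ro.from_rotvec(po).as_matrix();M[:3,3]=pp; r["T"]=M@r["tool_from_camera"]; pickle.dump(r,open("w1.pkl","wb"))
print(pp,r["T"],ctrl.current_time())
E
```

```text
lip [ 0.4771 -0.1381  0.002 ] [ 0.42   -0.1185  0.002 ] 0.06033180141670041
handle [ 0.4327 -0.2136  0.1   ] [ 0.4017 -0.1931  0.1   ] 0.037157322091594926
0.08131407844190205 67.3395761893579
71.08550348757558
[[ 0.      0.3853  0.9228]
 [ 0.      0.9228 -0.3853]
 [-1.      0.      0.    ]] 1.0
above [ 0.9438  0.1673 -0.6148  1.9694  0.1117  1.0378  1.4539]
grasp [ 0.8225  0.4687 -0.524   2.1315  0.3914  0.634   1.2008]
tip80-40 [-0.0806  0.6177 -0.7053  1.4852  0.7664  1.7997  0.5193]
tip80-50 [-0.4318  0.5992 -0.2331  1.4745  0.6789  1.79    0.6245]
tip80-60 [-0.6113  0.6622 -0.0116  1.4594  0.6855  1.8414  0.6643]
tip80-70 [-0.9126  0.7725  0.4335  1.4634  0.596   1.801   0.8097]
tip82-40 [-0.0741  0.6122 -0.7202  1.5001  0.7834  1.7891  0.5375]
tip82-50 [-0.295   0.6235 -0.4543  1.4816  0.7743  1.8394  0.5723]
tip82-60 [-0.6206  0.6505 -0.0116  1.4805  0.7018  1.8205  0.6755]
tip82-70 [-0.9264  0.7605  0.4335  1.4863  0.6136  1.7765  0.8134]
scoop [ 0.954   0.8513 -0.7377  1.6029  0.1551  1.0357  1.8936]
knob [ 0.2205  0.6727 -1.0337  1.6019  0.6064  1.2207  0.4981]
knob2 [ 0.193   0.6455 -0.9789  1.6035  0.5651  1.2008 -1.0781]
[ 0.4172 -0.204   0.2599] [[ 0.3878  0.8799  0.2746  0.3389]
 [ 0.9217 -0.3702 -0.1157 -0.1709]
 [-0.0001  0.298  -0.9546  0.4188]
 [ 0.      0.      0.      1.    ]] 1.8667
```

View pics/w1.png

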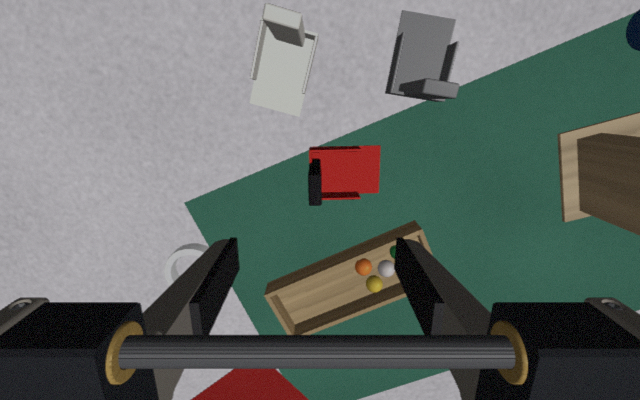

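The wrist view at (345,172) shows the red scoop with its black handle at (315,183). The white scoop at (285,62) and the grey one at (422,58) are the look-alikes. The tray is at (350,278).

```bash
python3 - <<'E'
from h import *
np.set_printoptions(precision=4,suppress=True)
r=pickle.load(open("w1.pkl","rb")); im=r["img"]; h=cv2.cvtColor(im,cv2.COLOR_BGR2HSV)
m=(((h[...,0]<6)|(h[...,0]>174))&(h[...,1]>130)&(h[...,2]>60)).astype(np.uint8); m[:130]=0;m[220:]=0
hm=((im.max(2)<45)).astype(np.uint8); hm[:140]=0; hm[215:]=0; hm[:,:300]=0; hm[:,330:]=0
print(cv2.boundingRect(m),cv2.boundingRect(hm))
for y in(146,150,160,170,180,190,193): print(y,np.flatnonzero(m[y])[[0,-1]])
for y in range(152,210,4): f=np.flatnonzero(hm[y]); print(y,f[[0,-1]] if len(f) else None,end=' ')
for x in(365,372,376,379): print(x,np.flatnonzero(m[:,x])[[0,-1]])
E
```

```text
(309, 145, 72, 55) (308, 159, 14, 46)
146 [340 380]
150 [309 379]
160 [309 379]
170 [321 378]
180 [321 378]
190 [321 378]
193 [322 361]
152 None 156 None 160 [313 319] 164 [310 319] 168 [309 319] 172 [309 319] 176 [308 319] 180 [308 320] 184 [309 320] 188 [309 320] 192 [309 320] 196 [309 321] 200 [309 320] 204 [309 320] 208 None 365 [146 192]
372 [146 192]
376 [146 192]
379 [145 175]
```

```bash
python3 - <<'E'
from h import *
np.set_printoptions(precision=4,suppress=True)
r=pickle.load(open("w1.pkl","rb"))
a,b=plane(r,(380.3,145.2),.002),plane(r,(379,193.3),.002); c,d=plane(r,(308.6,204.8),.1),plane(r,(320.8,204.8),.1)
print(a,b,np.linalg.norm(a-b),c,d,np.linalg.norm(c-d))
yaw=np.arctan2(*(a-b)[1::-1]); 
for Y in(np.degrees(yaw)+90,np.degrees(yaw)-90): print("yaw",Y)
Y=np.arctan2(d[1]-c[1],d[0]-c[0]); print("yaw handle",np.degrees(Y))
for yaw in (Y,):
  R=scoopR(yaw); L=(a+b)/2
  print("grip from lip",L-R@[.085,0,0],"from handle",(c+d)/2+R@[0,.017,0])
# tray rim inner/outer: corners seen (265,294),(415,222),(297,333)
T=[plane(r,u,.034) for u in((265,294),(415,222),(297,335))]; print(T,np.linalg.norm(T[0]-T[1]),np.degrees(np.arctan2(*(T[1]-T[0])[1::-1])))
E
```

```text
[ 0.4206 -0.1155  0.002 ] [ 0.4809 -0.1386  0.002 ] 0.06465966314689596 [ 0.4308 -0.2183  0.1   ] [ 0.4357 -0.2065  0.1   ] 0.01276761585295248
yaw 249.03595698071302
yaw 69.03595698071302
yaw handle 67.18371181879964
grip from lip [ 0.4178 -0.2054  0.002 ] from handle [ 0.4176 -0.2058  0.1   ]
[array([ 0.5456, -0.3349,  0.034 ]), array([ 0.5242, -0.1112,  0.034 ]), array([ 0.6253, -0.3217,  0.034 ])] 0.22466444744827482 95.4854943001853
```

```bash
cat >>h.py <<'E'
G=np.array([-.029,0,.070])
def sc(p,yaw,pitch=0,off=(0,0,0)):
    """TCP pose for scoop whose point `off` (scoop frame) is at p; angles deg"""
    y,q=np.radians(yaw),np.radians(pitch); R=scoopR(y,q); return np.array(p)+R@(G-np.array(off)),rv(rot(y,q))
def wrist(ctrl,name):
    pp,po=ctrl.current_tcp_pos(),ctrl.current_eef_rot(); r=ctrl.get_image("wrist"); cv2.imwrite(f"pics/{name}.png",r["img"])
    M=np.eye(4);M[:3,:3]=Ro.from_rotvec(po).as_matrix();M[:3,3]=pp; r["T"]=M@r["tool_from_camera"]; pickle.dump(r,open(name+".pkl","wb")); return r
E
python3 - <<'E'
from h import *
from station import ctrl
np.set_printoptions(precision=4,suppress=True)
p=np.array([.4178,-.2055,.12]); o=rv(rot(np.radians(68.5)))
ctrl.reach(p,o); print(ctrl.movel([.4178,-.2055,.07],f_stop=8,max_speed=.1),ctrl.current_tcp_pos())
ctrl.grip(0,45); print(ctrl.current_gripper_width()*92, ctrl.current_tcp_pos())
ctrl.movel([.4178,-.2055,.17])
t=np.array([.5826,-.2221,0]); u=np.array([np.cos(np.radians(93)),np.sin(np.radians(93)),0])
P,o=sc(t-.052*u+[0,0,.08],93); ctrl.reach(P,o); wrist(ctrl,"w2"); print(ctrl.current_tcp_pos(),ctrl.current_contact_force(),ctrl.current_time())
E
```

```text
False [ 0.4184 -0.2057  0.0707]
13.683101052468439 [ 0.4177 -0.2055  0.07  ]
[ 0.5857 -0.3016  0.1496] [-0.1604 -0.1921 -1.6592] 5.9583
```

View pics/w2.png

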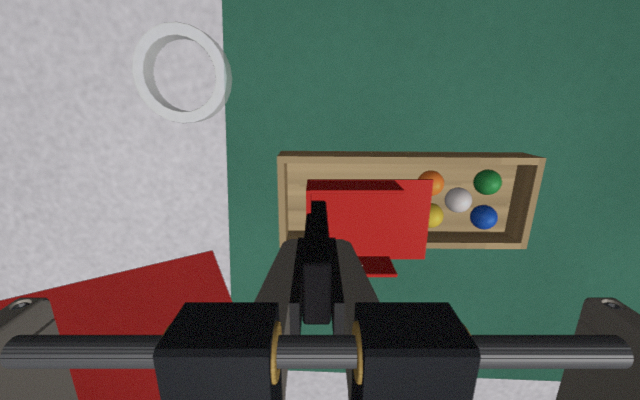

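The wrist view shows the scoop held level at (365,220) over the tray. The tray's outer rim corners are at about (278,152), (544,157) and (527,249), and all five beads sit around (460,198).

```bash
python3 - <<'E'
from h import *
np.set_printoptions(precision=4,suppress=True)
r=pickle.load(open("w2.pkl","rb")); im=r["img"]
for n,x in (("c",300),("c",500),("c",515)): # columns: print hue/val transitions around rims
    print(x,[(y,*im[y,x].tolist()) for y in (*range(148,166),*range(226,254))][::2])
T=[plane(r,u,.034) for u in((278,152.5),(544,157.5),(527,249))]
print(*T,[np.linalg.norm(T[i]-T[i+1]) for i in(0,1)])
v=T[1]-T[0]; print("yaw",np.degrees(np.arctan2(v[1],v[0])),"ctr",(T[0]+T[2])/2)
for n,u in(("o",(431,182)),("w",(458,200)),("g",(488,182)),("b",(484,217)),("y",(434,216))): 
    p=plane(r,u,.018); w=v[:2]/np.linalg.norm(v[:2]); q=(p-(T[0]+T[2])/2)[:2]; print(n,p,"tray xy",q@w,q@[-w[1],w[0]])
S=[plane(r,u,z) for u,z in(((433,180),.082),((428,260),.082))]; print("scoop lip",*S)
E
```

```text
300 [(148, 98, 114, 70), (150, 83, 99, 68), (152, 46, 62, 73), (154, 45, 64, 78), (156, 75, 102, 119), (158, 105, 137, 156), (160, 103, 137, 155), (162, 104, 136, 156), (164, 117, 151, 171), (226, 112, 144, 164), (228, 111, 142, 163), (230, 79, 106, 125), (232, 41, 56, 68), (234, 49, 64, 77), (236, 48, 68, 83), (238, 4, 10, 14), (240, 19, 14, 15), (242, 0, 8, 10), (244, 9, 15, 15), (246, 18, 14, 14), (248, 5, 0, 1), (250, 21, 23, 16), (252, 4, 2, 5)]
500 [(148, 94, 109, 66), (150, 94, 109, 66), (152, 61, 80, 68), (154, 38, 57, 66), (156, 42, 60, 72), (158, 105, 135, 157), (160, 106, 139, 159), (162, 106, 139, 160), (164, 109, 142, 161), (226, 105, 137, 156), (228, 111, 143, 163), (230, 118, 152, 173), (232, 57, 78, 90), (234, 38, 53, 63), (236, 39, 57, 68), (238, 41, 56, 71), (240, 43, 62, 73), (242, 55, 75, 89), (244, 111, 146, 166), (246, 113, 145, 166), (248, 109, 144, 166), (250, 96, 111, 63), (252, 95, 111, 66)]
515 [(148, 99, 114, 70), (150, 95, 112, 65), (152, 61, 76, 71), (154, 42, 53, 67), (156, 40, 57, 72), (158, 110, 145, 165), (160, 110, 146, 165), (162, 112, 147, 166), (
[... 246 characters left out ...]
 145, 165), (250, 94, 108, 62), (252, 100, 116, 70)]
[ 0.5438 -0.3361  0.034 ] [ 0.5364 -0.1076  0.034 ] [ 0.6226 -0.101   0.034 ] [np.float64(0.2286592950055445), np.float64(0.08638576372763206)]
yaw 91.84256496346849 ctr [ 0.5832 -0.2186  0.034 ]
o [ 0.5665 -0.1952  0.018 ] tray xy 0.023869254981614327 0.015940998376274815
w [ 0.5826 -0.1669  0.018 ] tray xy 0.051652428026792624 -0.001064707222376069
g [ 0.5638 -0.1422  0.018 ] tray xy 0.07698122126924732 0.016931117995008307
b [ 0.5983 -0.1388  0.018 ] tray xy 0.07928428021755474 -0.017673839261484994
y [ 0.5997 -0.1871  0.018 ] tray xy 0.03096089169545821 -0.017542280643457822
scoop lip [ 0.5506 -0.2185  0.082 ] [ 0.6146 -0.2122  0.082 ]
```

```bash
python3 - <<'E'
from h import *
np.set_printoptions(precision=4,suppress=True)
r=pickle.load(open("w2.pkl","rb")); im=r["img"].astype(int)
# near rim outer edge (dark->bright) and near wall foot, over columns
near=[];far=[]
for x in range(290,530,8):
    g=cv2.GaussianBlur(r["img"],(3,3),0)[:,x,2].astype(float)
    y=150+np.argmax(np.diff(g[150:162])); near.append((x+.5,y+1))
    if 440<x<525: far.append((x+.5,240+np.argmin(np.diff(g[240:256]))+1))
def line(P,z):
    Q=np.array([plane(r,u,z)[:2] for u in P]); c=np.median(Q,0); k=np.polyfit(Q[:,1],Q[:,0],1); return k
kn,kf=line(near,.034),line(far,.034)
print(near[::4],far[::3]); print("yaw",90-np.degrees(np.arctan(kn[0])),90-np.degrees(np.arctan(kf[0])))
for y in(-.3,-.22,-.15): print(y,np.polyval(kn,y),np.polyval(kf,y),(np.polyval(kn,y)+np.polyval(kf,y))/2)
# end wall: inner foot at floor z .006; sample row 200
for y in(180,200,220): print(y,[(x,int(im[y,x,2])) for x in range(490,545,3)])
E
```

```text
[(290.5, np.int64(156)), (322.5, np.int64(156)), (354.5, np.int64(157)), (386.5, np.int64(157)), (418.5, np.int64(157)), (450.5, np.int64(158)), (482.5, np.int64(158)), (514.5, np.int64(158))] [(442.5, np.int64(249)), (466.5, np.int64(249)), (490.5, np.int64(249)), (514.5, np.int64(249))]
yaw 92.4406514619278 92.88770998532424
-0.3 0.5452316013700054 0.6326174959968336 0.5889245486834195
-0.22 0.5418217463700418 0.6285820747728914 0.5852019105714665
-0.15 0.5388381232450736 0.625051081201942 0.5819446022235077
180 [(490, 49), (493, 60), (496, 59), (499, 49), (502, 155), (505, 170), (508, 172), (511, 173), (514, 138), (517, 70), (520, 71), (523, 73), (526, 81), (529, 78), (532, 74), (535, 155), (538, 154), (541, 126), (544, 64)]
200 [(490, 153), (493, 150), (496, 154), (499, 150), (502, 151), (505, 152), (508, 151), (511, 76), (514, 73), (517, 77), (520, 75), (523, 78), (526, 79), (529, 83), (532, 154), (535, 155), (538, 67), (541, 65), (544, 67)]
220 [(490, 72), (493, 65), (496, 59), (499, 150), (502, 148), (505, 148), (508, 73), (511, 72), (514, 77), (517, 80), (520, 78), (523, 72), (526, 141), (529, 154), (532, 128), (535, 65), (538, 67), (541, 68), (544, 65)]
```

```bash
cat >>h.py <<'E'
def tray(x,z=.006):
    a=np.radians(92.7); return np.array([.5852,-.2205,z])+x*np.array([np.cos(a),np.sin(a),0])
E
python3 - <<'E'
from h import *
from station import ctrl
np.set_printoptions(precision=4,suppress=True)
r=pickle.load(open("w2.pkl","rb")); print("end foot",plane(r,(510.2,200),.006),tray(.11))
P,o=sc(tray(-.056,.05),92.7); ctrl.movel(P,o,max_speed=.12)
F0=ctrl.current_contact_force()
P,o=sc(tray(-.056,.012),92.7); print(ctrl.movel(P,o,max_speed=.1,f_stop=8),ctrl.current_contact_force()-F0)
P,o=sc(tray(-.056,.004),92.7); hit=ctrl.movel(P,o,max_speed=.02,f_stop=3); p=ctrl.current_tcp_pos(); print(hit,p,ctrl.current_contact_force()-F0)
dz=p[2]-.07; print("floor z",dz); 
if .0035<dz<.0085:
    z=dz+.0002
    P,o=sc(tray(.108,z),92.7,0,(.056,0,0)); print("hit",ctrl.movel(P,o,max_speed=.08,f_stop=10),ctrl.current_contact_force()-F0)
    p=ctrl.current_tcp_pos(); print(p,"lip x",(p-tray(0))@(tray(1)-tray(0))+.085)
    wrist(ctrl,"w3")
print(ctrl.current_time())
E
```

```text
end foot [ 0.5833 -0.1097  0.006 ] [ 0.58   -0.1106  0.006 ]
False [-0.3851  0.5012 -0.2596]
True [ 0.5899 -0.3057  0.076 ] [1.1937 0.5908 6.6395]
floor z 0.006042173781275362
hit True [-0.9574 -0.7565  4.9366]
[ 0.5843 -0.2108  0.0763] lip x 0.09477597066031775
8.4083
```

View pics/w3.png

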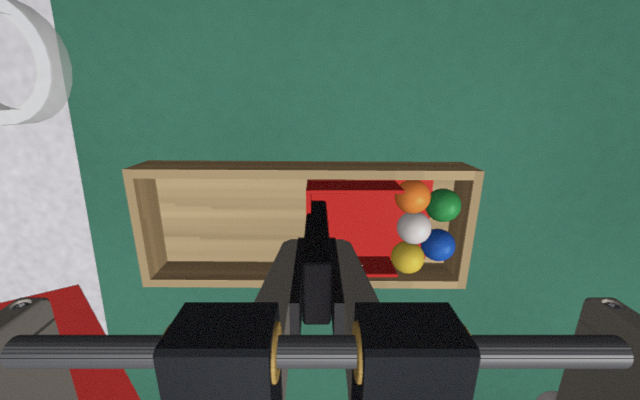

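Orange, white and yellow are over the lip at x≈410. Green (443,205) and blue (438,245) are half on it at the end wall. I'll push on a little harder and then tilt back.

```bash
python3 - <<'E'
from h import *
from station import ctrl
np.set_printoptions(precision=4,suppress=True)
z=ctrl.current_tcp_pos()[2]-.07
P,o=sc(tray(.1085,z),92.7,0,(.056,0,0)); print("hit",ctrl.movel(P,o,max_speed=.03,f_stop=25),ctrl.current_contact_force())
p=ctrl.current_tcp_pos(); lx=(p-tray(0))@(tray(1)-tray(0))+.085; print(p,"lip x",lx)
heel=tray(lx-.092,z+.0008)
for a in(5,10,15,20,24):
    P,o=sc(heel,92.7,a,(-.036,0,0)); ctrl.movel(P,o,max_speed=.04)
print(ctrl.current_contact_force()); ctrl.dwell(.3)
P,o=sc(heel+[0,0,.07],92.7,24,(-.036,0,0)); ctrl.movel(P,o,max_speed=.12)
wrist(ctrl,"w4"); print(ctrl.current_time())
E
```

```text
hit False [ -0.6107 -20.1152   5.8804]
[ 0.5839 -0.2084  0.0774] lip x 0.09715438002780259
[ 0.8604  1.6121 -1.7163]
11.9333
```

View pics/w4.png

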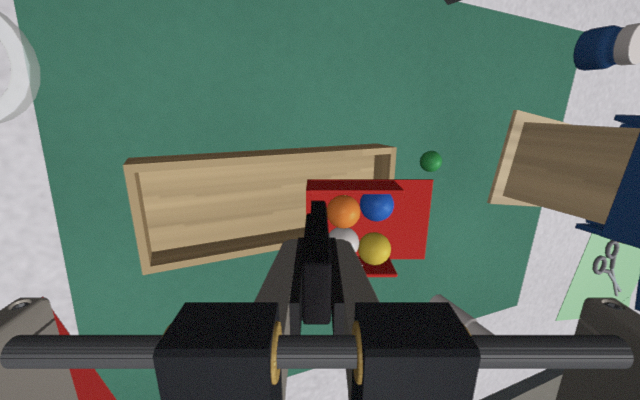

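Four beads (orange, blue, white, yellow) are in the scoop. The green one hopped out of the tray to (431,161), so I'll check whether it is still rolling.

```bash
python3 - <<'E'
from h import *
from station import ctrl
np.set_printoptions(precision=4,suppress=True)
for i in range(3):
    r=wrist(ctrl,"w5"); h=cv2.cvtColor(r["img"],cv2.COLOR_BGR2HSV)
    m=((abs(h[...,0].astype(int)-65)<12)&(h[...,1]>170)).astype(np.uint8); m[:,:300]=0
    n,l,s,c=cv2.connectedComponentsWithStats(m)
    print(ctrl.current_time(),[(s[k,4],c[k].round(1),plane(r,c[k],.012)[:2]) for k in range(1,n) if s[k,4]>40]); ctrl.dwell(.15)
print([ctrl.ik(*sc([.56,.12,.26],82,a,(.056,0,0))) is not None for a in(20,0,-20,-40,-55)])
E
```

```text
11.9833 []
12.1833 []
12.3833 []
[True, True, True, True, True]
```

```bash
python3 - <<'E'
from h import *
from station import ctrl
np.set_printoptions(precision=4,suppress=True)
def f(r):
    im=r["img"].astype(int); m=((im[...,1]>im[...,0]+25)&(im[...,1]>im[...,2]*2.2)).astype(np.uint8); m[:,:300]=0
    n,l,s,c=cv2.connectedComponentsWithStats(m); return [(s[k,4],c[k].round(1),plane(r,c[k],.012)[:2]) for k in range(1,n) if s[k,4]>40]
r=pickle.load(open("w4.pkl","rb"));print(r["img"][161,431],r["img"][161,460],f(r)); print(f(pickle.load(open("w5.pkl","rb"))))
ctrl.dwell(.1); print(f(wrist(ctrl,"w6")),ctrl.current_time())
E
```

```text
[ 70 117  54] [ 99 115  69] [(np.int32(250), array([429.7, 160.7]), array([ 0.5554, -0.0397]))]
[(np.int32(259), array([429.5, 160.5]), array([ 0.5557, -0.0395]))]
[(np.int32(258), array([429.7, 160. ]), array([ 0.5553, -0.0392]))] 12.6833
```

```bash
python3 - <<'E'
from h import *
from station import ctrl
np.set_printoptions(precision=4,suppress=True)
p=ctrl.current_tcp_pos(); ctrl.movel(p+[0,0,.14],max_speed=.15)
a=np.radians(82); ax=np.array([np.cos(a),np.sin(a),0]); hop=np.array([.559,.129,0])
L=hop-.013*ax
P,o=sc(L+[0,0,.25],82,24,(.056,0,0)); ctrl.movel(P,o,max_speed=.13)
P,o=sc(L+[0,0,.215],82,15,(.056,0,0)); ctrl.movel(P,o,max_speed=.1)
wrist(ctrl,"w7"); r=ctrl.get_image("scene"); cv2.imwrite("pics/s7.png",r["img"])
w=cv2.imread("pics/w7.png"); cv2.imwrite("pics/c7.png",np.vstack([cv2.resize(w,(480,300)),cv2.resize(r["img"][90:290,230:550],(480,300))])); print(ctrl.current_time(),ctrl.current_contact_force())
E
```

```text
16.3083 [ 0.7539  0.0762 -1.8665]
```

View pics/c7.png

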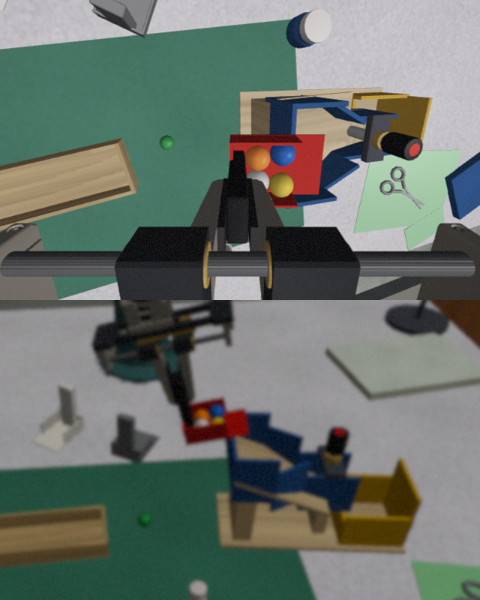

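The wrist view shows four beads in the scoop with its lip over the hopper mouth, and the scene view agrees (lip at (245,425)). Pouring.

```bash
python3 - <<'E'
from h import *
from station import ctrl
np.set_printoptions(precision=4,suppress=True)
a=np.radians(82); ax=np.array([np.cos(a),np.sin(a),0]); hop=np.array([.559,.129,0])
L=hop-.013*ax
for g,z,v in((5,.208,.08),(-5,.205,.05),(-12,.205,.05),(-20,.205,.06),(-32,.205,.08),(-45,.207,.1)):
    P,o=sc(L+[0,0,z],82,g,(.056,0,0)); ctrl.movel(P,o,max_speed=v)
ctrl.dwell(.4)
wrist(ctrl,"w8"); r=ctrl.get_image("scene"); t=ctrl.get_image("top"); w=cv2.imread("pics/w8.png")
cv2.imwrite("pics/c8.png",np.vstack([cv2.resize(w,(480,300)),np.hstack([cv2.resize(r["img"][150:270,330:522],(400,250)),cv2.resize(t["img"][160:260,130:290],(400,250))])[:, :800] if 0 else cv2.resize(np.hstack([r["img"][150:270,350:500],t["img"][150:270,130:280]]),(480,192))])); print(ctrl.current_time(),ctrl.current_contact_force())
E
```

```text
19.35 [ 0.1974  0.363  -1.0557]
```

View pics/c8.png

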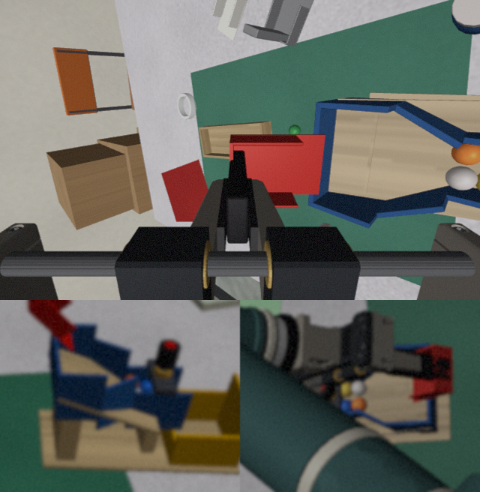

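The scoop is empty, and the top view shows orange, white, yellow and blue waiting behind the plunger at (350,390). Next I set the scoop down at its original free spot.

```bash
python3 - <<'E'
from h import *
from station import ctrl
np.set_printoptions(precision=4,suppress=True)
a=np.radians(82); ax=np.array([np.cos(a),np.sin(a),0]); L=np.array([.559,.129,0])-.013*ax
P,o=sc(L-.03*ax+[0,0,.25],82,-20,(.056,0,0)); ctrl.movel(P,o,max_speed=.2)
p=np.array([.4178,-.2055,0]); o=rv(rot(np.radians(68.5)))
ctrl.reach(p+[0,0,.22],o); F0=ctrl.current_contact_force()
ctrl.movel(p+[0,0,.085],o,max_speed=.15)
print(ctrl.movel(p+[0,0,.066],o,max_speed=.03,f_stop=3),ctrl.current_tcp_pos(),ctrl.current_contact_force()-F0)
ctrl.grip(1.0); ctrl.dwell(.2); ctrl.movel(p+[0,0,.25],o,max_speed=.2)
wrist(ctrl,"w9"); print(ctrl.current_time())
k=np.array([.5774,.2544,0])
for y in(82,-8,60,100,120,-30): q=ctrl.ik(k+[0,0,.19],rv(rot(np.radians(y)))); q2=ctrl.ik(k+[0,0,.24],rv(rot(np.radians(y)))); print(y,q,q2)
E
```

```text
True [ 0.4177 -0.2056  0.0698] [-0.4762  0.5932  5.5233]
25.15
82 [ 0.1338  0.6486 -0.8726  1.6427  0.5429  1.1101  0.5434] [ 0.1754  0.6186 -0.9448  1.5937  0.5275  1.2043  0.5558]
-8 [-0.0455  0.5518 -0.5864  1.6545  0.3431  1.0399 -0.8789] [-0.0078  0.5121 -0.6411  1.6055  0.3293  1.1344 -0.8677]
60 [ 0.1164  0.6361 -0.8424  1.6438  0.5205  1.1006  0.1757] [ 0.1495  0.5983 -0.8975  1.5953  0.4941  1.1904  0.1962]
100 [ 0.1395  0.6529 -0.8824  1.6423  0.5503  1.1133  0.8522] [ 0.19    0.6312 -0.9725  1.5928  0.5475  1.2132  0.8555]
120 [ 0.1516  0.6624 -0.9041  1.6416  0.5666  1.1206  1.1895] [ 0.2072  0.6472 -1.0062  1.5918  0.5722  1.2246  1.1867]
-30 [-0.0931  0.5349 -0.5166  1.6578  0.2984  1.0282 -1.2287] [-0.0546  0.4946 -0.5711  1.6087  0.2885  1.1237 -1.2206]
```

View pics/w9.png

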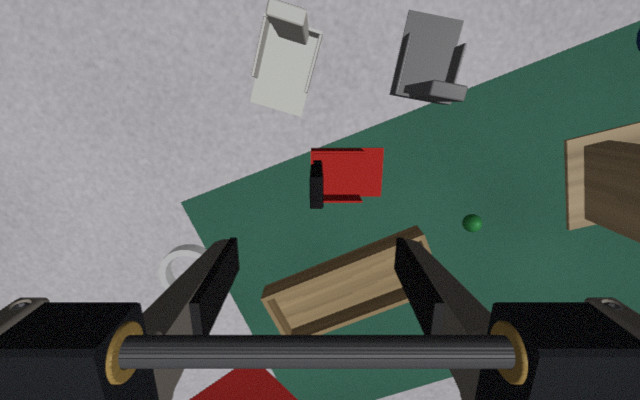

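The red scoop stands upright on the mat at (345,175), released, and the green bead is resting at (472,223). Next is the knob, with the jaws across the channel, after refining its position from near.

```bash
python3 - <<'E'
from h import *
from station import ctrl
np.set_printoptions(precision=4,suppress=True)
k=np.array([.5774,.2544,0]); o=rv(rot(np.radians(-8)))
ctrl.reach(k+[0,0,.34],o); r=wrist(ctrl,"w10")
h=cv2.cvtColor(r["img"],cv2.COLOR_BGR2HSV); m=(((h[...,0]<8)|(h[...,0]>172))&(h[...,1]>130)&(h[...,2]>60)).astype(np.uint8)
n,l,s,c=cv2.connectedComponentsWithStats(m); e=proj(r,[*k[:2],.2]); print("expect",e)
for i in range(1,n):
    if s[i,4]>40: print(s[i],c[i],plane(r,c[i],.2))
print(ctrl.current_time())
E
```

```text
expect [316.1447 192.4104]
[306 184  18  17 235] [314.5362 192.0596] [0.5759 0.255  0.2   ]
[254 368  40  32 937] [273.8901 382.5187] [0.4945 0.0293 0.2   ]
27.2
```

Both views agree within 1.5 mm. Now grip and pull.

```bash
python3 - <<'E'
from h import *
from station import ctrl
np.set_printoptions(precision=4,suppress=True)
k=np.array([.5766,.2547,0]); o=rv(rot(np.radians(-8)))
ctrl.movel(k+[0,0,.23],o,max_speed=.15)
print(ctrl.movel(k+[0,0,.177],o,max_speed=.08,f_stop=8),ctrl.current_tcp_pos())
ctrl.grip(0,60); print("mm",ctrl.current_gripper_width()*92); p=ctrl.current_tcp_pos(); F0=ctrl.current_contact_force(); print(p,F0)
for dz in(.01,.02,.03,.038):
    h=ctrl.movel(p+[0,0,dz],max_speed=.06,f_stop=25); print(dz,h,ctrl.current_tcp_pos()[2]-p[2],ctrl.current_contact_force()-F0)
h=ctrl.movel(p+[0,0,.044],max_speed=.02,f_stop=12); print(h,ctrl.current_tcp_pos()-p,ctrl.current_contact_force()-F0,ctrl.current_gripper_width()*92)
ctrl.dwell(1.5); print(ctrl.current_tcp_pos()-p,ctrl.current_contact_force()-F0,ctrl.current_time())
wrist(ctrl,"w11"); r=ctrl.get_image("scene"); t=ctrl.get_image("top"); w=cv2.imread("pics/w11.png")
cv2.imwrite("pics/c11.png",np.vstack([cv2.resize(w,(600,375)),cv2.resize(np.hstack([r["img"][150:270,350:530],t["img"][150:270,110:290]]),(600,200))]))
E
```

```text
False [0.5768 0.255  0.1772]
mm 29.062128379896706
[0.5763 0.2547 0.177 ] [-2.0609 -0.8227  1.3116]
0.01 False 0.009848756520210639 [ 2.7752  2.6588 -7.7852]
0.02 False 0.020051164154285955 [ 4.4516  1.346  -8.3694]
0.03 False 0.02982176744549414 [  4.2495   2.5818 -11.3696]
0.038 False 0.03772663525635564 [  4.2301   3.3045 -11.9955]
True [-0.0001 -0.0001  0.0387] [  6.836    4.5203 -12.201 ] 29.270739971144444
[-0.0001 -0.0001  0.0379] [  6.4125   4.7224 -11.7334] 32.8583
```

View pics/c11.png

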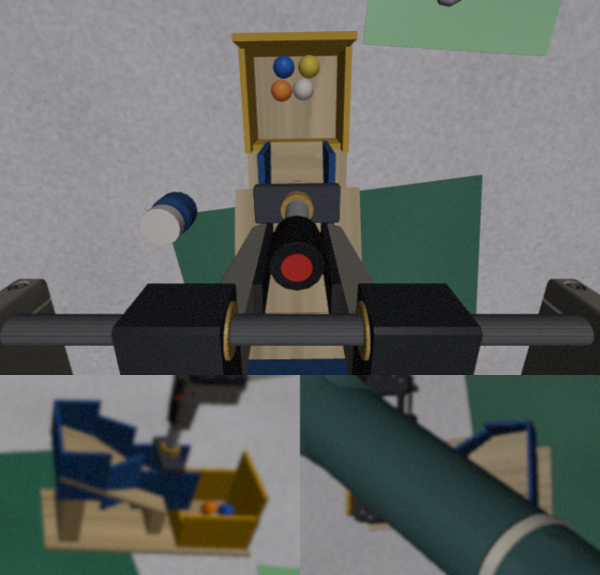

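All four beads lie in the pot, but the lift reads about 38 mm. I'll pull on until it is firmly at its stop.

```bash
python3 - <<'E'
from h import *
from station import ctrl
np.set_printoptions(precision=4,suppress=True)
p=np.array([.5763,.2547,.177]); 
for dz in(.0395,.0405,.0415,.0425,.0435):
    h=ctrl.movel(p+[0,0,dz],max_speed=.01,f_stop=30); F=ctrl.current_contact_force(); print(dz,h,ctrl.current_tcp_pos()-p,F)
    if F[2]<-24: break
ctrl.dwell(.5); print(ctrl.current_tcp_pos()-p,ctrl.current_contact_force(),ctrl.current_time())
r=wrist(ctrl,"w12"); h=cv2.cvtColor(r["img"],cv2.COLOR_BGR2HSV); m=(((h[...,0]<8)|(h[...,0]>172))&(h[...,1]>130)&(h[...,2]>60)).astype(np.uint8)
m[:250]=0;m[310:]=0;m[:,:280]=0;m[:,360:]=0; c=cv2.moments(m,True); u=(c["m10"]/c["m00"],c["m01"]/c["m00"])
R=r["T"]; print(u,[(z,plane(r,u,z)) for z in(.236,.24,.243)])
E
```

```text
0.0395 False [-0.     -0.      0.0395] [  0.9871   2.3913 -10.5411]
0.0405 False [-0.     -0.0001  0.0401] [  1.4834   1.9461 -14.3104]
0.0415 False [-0.0001 -0.0001  0.0402] [  4.5598   5.0671 -20.2625]
0.0425 False [-0.0001 -0.0001  0.0402] [  6.4518   5.3361 -24.6113]
[-0.0001 -0.0001  0.0402] [  5.4302   5.4141 -23.8114] 34.6667
(315.8412698412698, 285.0989010989011) [(0.236, array([0.5755, 0.2523, 0.236 ])), (0.24, array([0.5759, 0.2547, 0.24  ])), (0.243, array([0.5762, 0.2566, 0.243 ]))]
```

```bash
python3 - <<'E'
from station import ctrl
print(ctrl.current_tcp_pos(),ctrl.current_contact_force(),ctrl.current_gripper_width()*92); ctrl.sign_off()
E
```

```text
[0.57621092 0.25457801 0.21720389] [  5.94335961   5.61328475 -24.71342454] 29.1089498639197
the job is handed in; nothing more can be done
```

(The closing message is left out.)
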